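Close the dryer's lint trap and lock its lid with the quarter-turn wing stud

ROBOT

A 6-joint arm with a two-finger parallel gripper is mounted at the origin on the work surface. World frame = base frame: x ahead of the robot, y to its left, z up, the work surface at z = 0. Lengths are in m, angles in rad, forces in N, time in s.
With the tool pointing down it reaches from about 0.25 to 0.775 m from the base axis. Payload 4 kg.
Tool frame: the origin (TCP) lies at the very end of the fingers, on their centre line; the grasp point (between the pads) lies 19 mm behind it (r.grip_depth is the distance from the TCP to the grasp point, in m); z points along the fingers, y is the direction in which the jaws open and shut (so a half turn about z gives the same grasp; the last joint's range is limited). The gripper opens to 94 mm and grips with 3 to 60 N. Pads are 16 mm wide; open, the fingers measure 119 mm over their backs; the gripper's body (75 mm by 177 mm) begins 78 mm behind the grasp point.
Start: joints at [-1.372, 0.087, 1.371, -0, 1.684, -0.103], TCP at [0.163, -0.525, 0.206] pointing down, gripper open.
Joint ranges: [-3.1, 3.1], [-0.76, 2.03], [0.27, 2.55], [-1.08, 4.22], [0.17, 2.65], [-2.57, 2.57]. Speed limits (rad/s): [2.79, 2.79, 3.14, 3.14, 3.14, 3.14].

INTERFACE

Orientations are given as [roll, pitch, yaw] about the fixed x, y, z axes, in that order (R = Rz(yaw) Ry(pitch) Rx(roll)).
In Python, from rig import monitor, eyes, r gives the robot as it stands.
- The arm moves only by the shell command python3 -m handwheel 'ROWS'. ROWS is JSON, a list of rows, each an object of numbers: "ax", "ay", "az": the turn, a rotation vector about the world's x, y, z in degrees; "dx", "dy", "dz": the shift along the world's x, y, z in m; "jaw": the gripper's target within -1 to 1 (fully open at 1, half-way at 0, shut at -1). A call has 1 to 8 rows; each row is the pose to reach, as a shift and turn from the pose commanded when the call began; what a row does not reach only later rows make up. A row lasts 1/12 s, in which the tool goes at most 41.7 mm and 7.16 degrees, less where a joint would pass 70% of its speed; a pose out of reach is approached as far as the arm can. A call with a gripper value outside its range is refused whole. The fingers move at their own pace and stop on an object; the grip force is fixed at half the most. Time passes only in rows, so rows that repeat a pose let the fingers close. It gives the time, the measured TCP pose, the force and the opening at its end, in the units of the state.
- monitor.sense(): the state, without advancing time (a new reading comes with each control period).
- eyes.grab_frame(name): name is "scene" or "top" or "wrist"; returns the picture (400x640x3 uint8, red, green, blue); there is no depth.
- eyes.camera_params(name): a dict with "fx", "fy", "cx", "cy" (pixels), "R" (3x3) and "t" (3): a world point X has camera coordinates R X + t; the wrist camera has in their place "T_tool_cam" (4x4, takes a point from camera to tool coordinates, whose origin is the TCP and whose axes are the flange's). Camera axes: x right, y down, z forward; pixel columns grow to the right and rows downward; lengths in m; the calibration is good to about 2 mm. A picture is of the moment at which its call begins: read the wrist's pose just before it. camera_params takes no time and is no camera call.
- r.close_job(): hands the job in, once; it reports no verdict.
The state is a dict: "time": time; "qpos": joint angles; "joint_vel": joint speeds; "effort": joint torques, N m; "position": TCP position; "tcp_rot": TCP orientation; "wrist_force": force on the tool from outside, world axes, zero at the start; "wrist_torque": the same for the moment, N m; "opening": finger opening in m.
Only numpy, scipy, OpenCV 4.12 (cv2) and the standard library are available. Lean on these libraries where they do the work, as an engineer would, in place of code of your own. Each camera call takes 0.05 s, during which the arm holds its last target. There are 200 camera calls.

TASK

Swing the lint trap's lid fully shut, then lock it with the red wing stud: press lightly and turn until its cross bar finds the slot in the clip underneath, press the stud right in against its spring, give it a quarter turn clockwise and let go, so that it springs up into its catch and stays in. The clip has worked round by up to some 25 degrees either way from the white marks, so feel for the slot and never force it; leave the bin, brush, mug and bottle where they stand.

Things in the scene. Friction and masses are not known exactly. Their poses are not given: they have to be found in the camera images.
- lint_box: Galvanized sheet-steel lint trap box, 260 (x) x 240 (y) x 130 high, fixed to the shelf; origin at the centre of its underside. The lid is hinged on the top edge of its +x side; the stud is near the -x side, 95 mm from the centre. Duct collars (100 mm diameter, 55 long) stick out of its +y and +x sides. Its yaw varies.
- lid (a joint): Angle of the lid about its hinge, rad: 0 fully shut (its upper face then level, 134 mm above the shelf), larger is more open, front edge up. Starts at 0.35 to 0.7. The stiff hinge keeps the lid where it is left; a downward push of about 2 to 4 N near the front edge moves it.
- lid_hinge (a point): A point on the hinge line, in the middle of the box's width, 130 mm above the shelf; 130 mm along the box's +x from its centre. It turns with the lid.
- lid_edge (a point): Clear spot on the lid's upper face where it can be pushed shut: 240 mm from the hinge line, 24 mm in from the lid's front edge, 75 mm to the box's -y side of the stud. Its z axis is the lid's outward normal. The lid is 4 mm thick, 264 x 246.
- stud_grip (a point): Centre of the stud's red wing, to be gripped: 36 long along this point's x, 9 thick along y, 23 high along z (the stud's axis, out of the lid). With the stud out the wing is 23 to 46 mm above the lid's face; the round collar under it (30 mm diameter) is 18 to 23 mm above. All go down with the stud. 225 mm from the hinge line.
- stud_press (a joint): How far the stud is pressed in, m: 0 sprung out, 0.018 end stop. Spring: 4 N at 0, plus 0.3 N per mm. A cross bar at its foot, 34 x 5 x 5 mm, parallel to the wing, must go through the clip's slot: not lined up, it stops on the clip at 3 mm. Lined up, it goes on until the clip's floor stops it at 15 mm. At 12.5 mm or more it can be turned. Locked, it stays held in at about 10.5 mm.
- stud_turn (a joint): Angle of the stud about its axis, rad, growing clockwise seen from above: 0 is the wing along the box's x (white marks on the lid), 1.57 the wing along the box's y (red marks). Ranges from -0.8 to 2.4. Starts at -0.5 to 0.5; turns easily while the stud is out, and stays where it is left.
- receptacle: Fixed bracket in the box under the stud (origin on its axis, 114.5 mm above the shelf) with the brass clip: slot 37 x 7.8 mm, bar passes within about 6 degrees of it. The clip has worked round: its slot lies at a stud angle of -0.43 to 0.43, not measured. The catch is 1.57 beyond the slot, clockwise, past a 2 mm rib at about 0.3 to 1.3; end stop at 1.69. More than 25 N from the bar bends the clip.
- flap_bin: Loose beige plastic bin with a hinged flap on top, 156 x 146 x 178 high, beside the box on its -y side; origin at the centre of its underside.
- grout_brush: Loose yellow long-handled grout brush, 310 long and 28 high, lying in front of the box, head along its own +x; origin under the handle, 143 mm from the head's end.
- scraper_mug: Loose white ceramic mug, 82 diameter, 92 high, handle on its own +y side, with plastic scrapers standing in it up to about 140 mm; beside the box on its +y side; origin at the centre of its underside.
- pump_bottle: Loose white pump bottle, 70 diameter, 152 high, pump locked down; beside the box on its +y side; origin at the centre of its underside.

How it is judged:
By the outcome, as a careful person would: the job done as asked, in the order asked, and still so for the second after the job is handed in, with the robot touching nothing.
It also fails if it takes over 64 s, if anything falls off the work surface, if the arm or the gripper's body presses on something with over 40 N, if the wrist force passes 120 N, or if a joint passes its speed limit or range.

## Working session

There is one attempt and no reset: what is moved stays moved. The work goes in short steps, Python scripts to look and compute and a shell command to move; the robot and the scene stay as the last step left them, time stands still between calls to the robot, and variables do not carry over. Pictures are saved under pics/ and viewed, about 8 in all and at most 12, crops included, and the job is handed in when it is done.

```bash
ls; mkdir -p pics
cat > h.py <<'E'
import numpy as np, cv2
from rig import monitor, eyes, r
def save(name,fn,crop=None,scale=1):
    im=eyes.grab_frame(name)[:,:,::-1].copy()
    np.save('pics/'+fn+'.npy',im)
    if crop: im=im[crop[1]:crop[3],crop[0]:crop[2]]
    if scale!=1: im=cv2.resize(im,None,fx=scale,fy=scale,interpolation=cv2.INTER_CUBIC)
    cv2.imwrite('pics/'+fn+'.png',im); return im
def ray(name,u,v):
    p=eyes.camera_params(name); R=np.array(p['R']);t=np.array(p['t'])
    d=R.T@np.array([(u-p['cx'])/p['fx'],(v-p['cy'])/p['fy'],1]); return -R.T@t,d
def plane(name,u,v,z):
    o,d=ray(name,u,v); return o+d*(z-o[2])/d[2]
def tri(a,b):
    (o1,d1),(o2,d2)=ray(*a),ray(*b)
    A=np.stack([d1,-d2],1); s=np.linalg.lstsq(A,o2-o1,rcond=None)[0]
    p,q=o1+s[0]*d1,o2+s[1]*d2; return (p+q)/2,np.linalg.norm(p-q)
def proj(name,X):
    p=eyes.camera_params(name); c=np.array(p['R'])@X+np.array(p['t'])
    return np.array([p['fx']*c[0]/c[2]+p['cx'],p['fy']*c[1]/c[2]+p['cy']])
E
python3 - <<'E'
from h import *
print(monitor.sense())
save('scene','s0');save('top','t0')
for n in('scene','top'):print(eyes.camera_params(n))
E
```

```text
pics
{'time': 0.0, 'qpos': array([-1.37211488e+00,  8.79519998e-02,  1.37227189e+00, -4.00148868e-05,
        1.68359506e+00, -1.03096744e-01]), 'joint_vel': array([-0.00219683,  0.00149097,  0.0001642 , -0.00059816,  0.00053934,
        0.00022833]), 'effort': array([-2.35715379e-04, -3.40187824e+01, -3.02426183e+01,  7.16951396e-02,
        3.31080216e-02, -1.73124267e-04]), 'position': array([ 0.16334303, -0.52459861,  0.20429688]), 'tcp_rot': array([-3.13937408e+00, -1.89558181e-04,  3.01773516e-01]), 'wrist_force': array([ 0.53070939, -0.86228673,  0.20166143]), 'wrist_torque': array([ 0.01925381, -0.00267463,  0.02872309]), 'opening': 0.09371728853818134}
{'fx': 401.91564766392185, 'fy': 401.91564766392185, 'cx': 315.57194116182563, 'cy': 200.20410968113643, 'R': array([[-0.91546882,  0.40228014, -0.00935572],
       [ 0.38284102,  0.86360156, -0.32806266],
       [-0.12389348, -0.30391289, -0.94460963]]), 't': array([ 0.5230993 , -0.17965242,  1.00327494])}
{'fx': 465.5218328918977, 'fy': 465.5218328918977, 'cx': 322.88839088006125, 'cy': 207.02091680810196, 'R': array([[-0.00841742, -0.99996161,  0.0024334 ],
       [-0.9916871 ,  0.00803525, -0.12842168],
       [ 0.1283972 , -0.00349415, -0.99171667]]), 't': array([0.03035197, 0.55783982, 1.02781446])}
```

View pics/t0.png

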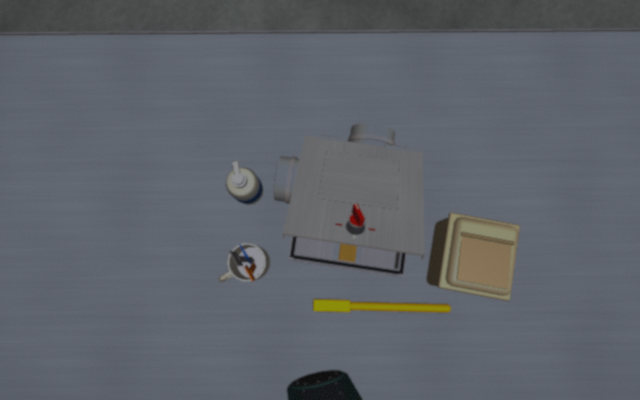

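View pics/s0.png

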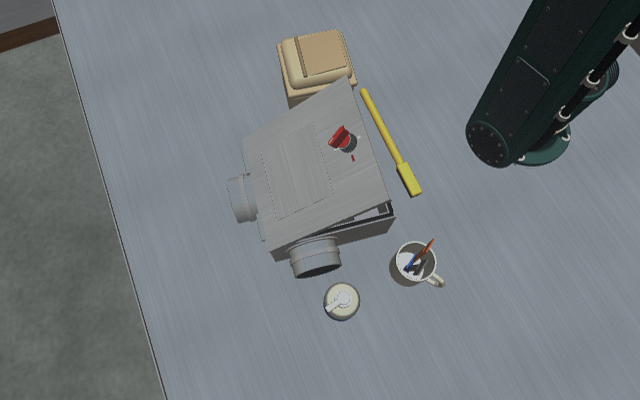

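The top view shows the lid open with front corners at about (287,235) and (423,254), and the stud near (357,215). The scene view shows the stud at (345,140) and the lid's front corners at (349,78) and (393,217). The brush lies in front and the bin is on the -y side. I'll enlarge both views for corner picks.

Run:
```python
from h import *
a=np.load('pics/t0.npy')[120:285,270:440]; b=np.load('pics/s0.npy')[65:275,225:405]
f=lambda i,s:cv2.resize(i,None,fx=s,fy=s,interpolation=cv2.INTER_CUBIC)
A,B=f(a,2.3),f(b,2.3)
def grid(im,x0,y0):
    for k in range(0,im.shape[1],46): cv2.putText(im,str(x0+k//23*10),(k,8),0,.3,(0,255,255));cv2.line(im,(k,10),(k,14),(0,255,255))
    for k in range(0,im.shape[0],46): cv2.putText(im,str(y0+k//23*10),(0,k+4),0,.3,(0,255,255))
grid(A,270,120);grid(B,225,65)
c=np.zeros((max(A.shape[0],B.shape[0]),A.shape[1]+B.shape[1],3),np.uint8)
c[:A.shape[0],:A.shape[1]]=A;c[:B.shape[0],A.shape[1]:]=B
c=c[:, :]; print(c.shape); cv2.imwrite('pics/c0.png',cv2.resize(c,(800,int(c.shape[0]*800/c.shape[1]))))
```

```text
(483, 805, 3)
```

View pics/c0.png

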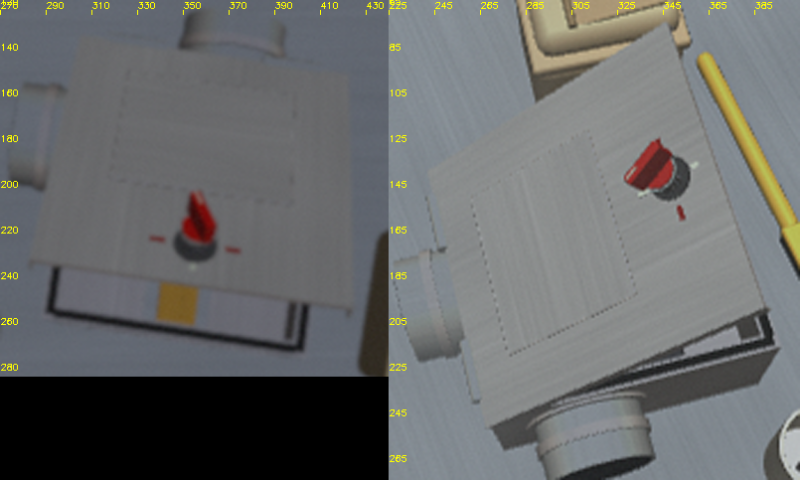

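The crop gives lid corners in the top view of (283,235), (423,255), (304,137) and (423,152). In the scene view they are (391,201), (349,77), (269,252) and (243,140). The front rim corners are (292,257) and (403,272) in the top view.

Run:
```python
from h import *
P={}
for n,t,s in [('f+y',(283.1,234.6),(391,200.6)),('f-y',(423.4,255),(349,76.8)),('h+y',(303.7,136.6),(269.4,251.8)),('h-y',(423.1,151.9),(242.7,140.2)),('rim+y',(291.9,256.9),(395,217.2))]:
    P[n],e=tri(('top',*t),('scene',*s)); print(n,P[n].round(4),round(e,4))
print('rim-y',plane('top',402.6,272.2,.128),'rim+y',plane('top',291.9,256.9,.128))
h=(P['h+y']+P['h-y'])/2; f=(P['f+y']+P['f-y'])/2
ex=h-f; print('yaw x',np.degrees(np.arctan2(ex[1],ex[0])),'open',np.arcsin(-ex[2]/np.linalg.norm(ex)),np.linalg.norm(ex))
hy=P['h+y']-P['h-y'];print('yaw y',np.degrees(np.arctan2(-hy[0],hy[1])),np.linalg.norm(hy))
hf=P['f+y']-P['f-y'];print('yaw yf',np.degrees(np.arctan2(-hf[0],hf[1])),np.linalg.norm(hf))
for n in('t0','s0'):
    i=np.load(f'pics/{n}.npy').astype(int); m=((i[...,2]>120)&(i[...,1]<60)&(i[...,0]<70)).astype(np.uint8)
    k,l,st,c=cv2.connectedComponentsWithStats(m)
    print(n,[(st[j].tolist(),c[j].round(1).tolist()) for j in range(1,k) if st[j][4]>4])
```

```text
f+y [0.4783 0.0984 0.2696] 0.0031
f-y [ 0.4396 -0.1471  0.2712] 0.0051
h+y [0.6954 0.0654 0.135 ] 0.0002
h-y [ 0.6607 -0.1861  0.1266] 0.0045
rim+y [0.441  0.0945 0.1167] 0.008
rim-y [ 0.41014333 -0.13615018  0.128     ] rim+y [0.44322558 0.0906718  0.128     ]
yaw x -9.336166090130519 open 0.561194483278757 0.2623192747580293
yaw y -7.861287390821732 0.2540627348129982
yaw yf -8.964932977718444 0.24853236454042363
t0 [([357, 209, 7, 10, 17], [360.2, 213.9]), ([352, 218, 3, 5, 8], [352.6, 220.4])]
s0 [([330, 127, 13, 18, 61], [336.8, 134.2]), ([339, 135, 10, 12, 59], [344.4, 141.6])]
```

The hinge middle is at about (0.678,-0.060,0.131), yaw is about -8.8° and the opening about 0.56 rad. The lid measures 0.25 x 0.262, which matches the sizes given. The stud axis when shut should be at about (0.456,-0.026), and lid_edge is now at about (0.468,-0.103,0.261). I'm moving above it while turning and closing the gripper.

```bash
python3 -m handwheel '[{"dz":0.035,"az":7,"jaw":-1},{"dz":0.07,"az":14,"dx":0.01,"dy":0.01,"jaw":-1},{"dz":0.1,"az":21,"dx":0.025,"dy":0.03,"jaw":-1},{"dz":0.13,"az":28,"dx":0.045,"dy":0.055,"jaw":-1},{"dz":0.13,"az":35,"dx":0.07,"dy":0.085,"jaw":-1},{"dz":0.13,"az":42,"dx":0.09,"dy":0.115,"jaw":-1},{"dz":0.13,"az":49,"dx":0.115,"dy":0.145,"jaw":-1},{"dz":0.13,"az":56,"dx":0.14,"dy":0.175,"jaw":-1}]'
python3 -m handwheel '[{"az":7,"dx":0.02,"dy":0.03,"jaw":-1},{"az":14,"dx":0.04,"dy":0.06,"jaw":-1},{"az":21,"dx":0.06,"dy":0.09,"jaw":-1},{"az":28,"dx":0.08,"dy":0.12,"jaw":-1},{"az":35,"dx":0.1,"dy":0.15,"jaw":-1},{"az":42,"dx":0.12,"dy":0.18,"jaw":-1},{"az":49,"dx":0.14,"dy":0.21,"jaw":-1},{"az":56,"dx":0.16,"dy":0.235,"jaw":-1}]'
```

```text
invalid input
invalid input
```

```bash
python3 -m handwheel '[{"ax":0,"ay":0,"az":7,"dx":0,"dy":0,"dz":0.035,"jaw":-1}]'; python3 -m handwheel --help | head
```

```text
time: 0.18
position: [0.1624, -0.5201, 0.2303]
tcp_rot: [-3.121, -0.005, 0.426]
wrist_force: [0.4, -0.5, -1.5]
opening: 0.0899invalid input: not JSON, or not a number
```

```bash
python3 -m handwheel '[{"ax":0,"ay":0,"az":7,"dx":0,"dy":0,"dz":0.035,"jaw":-1},{"ax":0,"ay":0,"az":14,"dx":0.01,"dy":0.015,"dz":0.07,"jaw":-1},{"ax":0,"ay":0,"az":21,"dx":0.025,"dy":0.035,"dz":0.1,"jaw":-1},{"ax":0,"ay":0,"az":28,"dx":0.045,"dy":0.065,"dz":0.1,"jaw":-1},{"ax":0,"ay":0,"az":35,"dx":0.065,"dy":0.095,"dz":0.1,"jaw":-1},{"ax":0,"ay":0,"az":42,"dx":0.085,"dy":0.125,"dz":0.1,"jaw":-1},{"ax":0,"ay":0,"az":49,"dx":0.105,"dy":0.155,"dz":0.1,"jaw":-1},{"ax":0,"ay":0,"az":56,"dx":0.125,"dy":0.185,"dz":0.1,"jaw":-1}]'
python3 -m handwheel '[{"ax":0,"ay":0,"az":7,"dx":0.02,"dy":0.03,"dz":0,"jaw":-1},{"ax":0,"ay":0,"az":14,"dx":0.04,"dy":0.06,"dz":0,"jaw":-1},{"ax":0,"ay":0,"az":21,"dx":0.06,"dy":0.09,"dz":0,"jaw":-1},{"ax":0,"ay":0,"az":28,"dx":0.08,"dy":0.115,"dz":0,"jaw":-1},{"ax":0,"ay":0,"az":35,"dx":0.1,"dy":0.14,"dz":0,"jaw":-1},{"ax":0,"ay":0,"az":42,"dx":0.12,"dy":0.17,"dz":0,"jaw":-1},{"ax":0,"ay":0,"az":49,"dx":0.14,"dy":0.2,"dz":0,"jaw":-1},{"ax":0,"ay":0,"az":56,"dx":0.16,"dy":0.235,"dz":0,"jaw":-1}]'
```

```text
time: 0.85
position: [0.289, -0.3386, 0.3401]
tcp_rot: [-3.141, -0.001, 1.407]
wrist_force: [0.7, 0.3, 0.2]
opening: 0.0376
time: 1.52
position: [0.449, -0.1039, 0.3399]
tcp_rot: [-3.141, -0.0, 2.384]
wrist_force: [0.5, -0.5, 1.4]
opening: 0.0002
```

```bash
python3 -m handwheel '[{"ax":0,"ay":0,"az":7,"dx":0.018,"dy":0.002,"dz":-0.02,"jaw":-1},{"ax":0,"ay":0,"az":14,"dx":0.018,"dy":0.002,"dz":-0.04,"jaw":-1},{"ax":0,"ay":0,"az":21,"dx":0.018,"dy":0.002,"dz":-0.05,"jaw":-1},{"ax":0,"ay":0,"az":28,"dx":0.018,"dy":0.002,"dz":-0.058,"jaw":-1},{"ax":0,"ay":0,"az":32,"dx":0.018,"dy":0.002,"dz":-0.066,"jaw":-1}]'
python3 -m handwheel '[{"ax":0,"ay":0,"az":0,"dx":0,"dy":0,"dz":-0.007,"jaw":-1},{"ax":0,"ay":0,"az":0,"dx":0,"dy":0,"dz":-0.014,"jaw":-1},{"ax":0,"ay":0,"az":0,"dx":-0.005,"dy":0.001,"dz":-0.021,"jaw":-1},{"ax":0,"ay":0,"az":0,"dx":-0.01,"dy":0.0015,"dz":-0.029,"jaw":-1},{"ax":0,"ay":0,"az":0,"dx":-0.015,"dy":0.002,"dz":-0.037,"jaw":-1}]'
python3 - <<'E'
from h import *
print(monitor.sense()['wrist_force']); save('scene','s1',(200,40,460,260),2.2)
E
```

```text
time: 1.93
position: [0.4662, -0.1027, 0.2729]
tcp_rot: [3.141, -0.002, 2.943]
wrist_force: [-0.1, -1.0, 0.8]
opening: 0.0005
time: 2.35
position: [0.4521, -0.1012, 0.2373]
tcp_rot: [3.141, 0.003, 2.936]
wrist_force: [2.2, -0.4, 1.1]
opening: 0.0003
[ 2.22649332 -0.40503059  1.08875533]
```

View pics/s1.png

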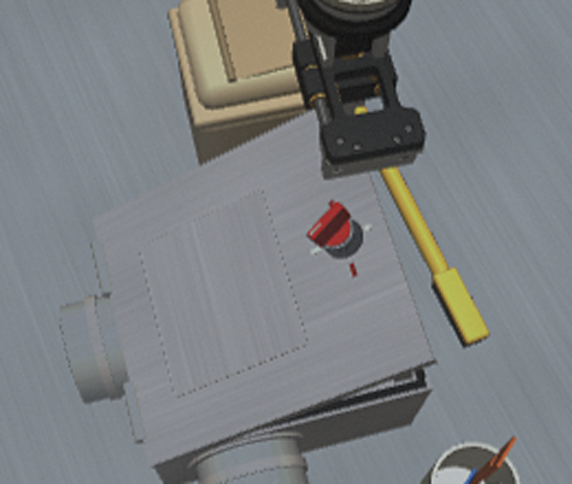

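The gripper is on the clear spot of the lid and the lid is already following it down, clear of the stud, so I continue along the arc.

```bash
python3 -m handwheel '[{"ax":0,"ay":0,"az":0,"dx":-0.005,"dy":0.001,"dz":-0.011,"jaw":-1},{"ax":0,"ay":0,"az":0,"dx":-0.009,"dy":0.0015,"dz":-0.022,"jaw":-1},{"ax":0,"ay":0,"az":0,"dx":-0.013,"dy":0.002,"dz":-0.033,"jaw":-1},{"ax":0,"ay":0,"az":0,"dx":-0.016,"dy":0.0025,"dz":-0.044,"jaw":-1},{"ax":0,"ay":0,"az":0,"dx":-0.019,"dy":0.003,"dz":-0.055,"jaw":-1},{"ax":0,"ay":0,"az":0,"dx":-0.021,"dy":0.003,"dz":-0.066,"jaw":-1},{"ax":0,"ay":0,"az":0,"dx":-0.022,"dy":0.003,"dz":-0.077,"jaw":-1},{"ax":0,"ay":0,"az":0,"dx":-0.023,"dy":0.003,"dz":-0.088,"jaw":-1}]'
python3 -m handwheel '[{"ax":0,"ay":0,"az":0,"dx":0,"dy":0,"dz":-0.005,"jaw":-1},{"ax":0,"ay":0,"az":0,"dx":0,"dy":0,"dz":-0.010,"jaw":-1},{"ax":0,"ay":0,"az":0,"dx":0,"dy":0,"dz":-0.014,"jaw":-1},{"ax":0,"ay":0,"az":0,"dx":0,"dy":0,"dz":-0.016,"jaw":-1},{"ax":0,"ay":0,"az":0,"dx":0,"dy":0,"dz":-0.016,"jaw":-1}]'
```

```text
time: 3.07
position: [0.4281, -0.0979, 0.1487]
tcp_rot: [3.141, -0.001, 2.937]
wrist_force: [-0.2, 1.5, 1.9]
opening: 0.0002
time: 3.48
position: [0.4283, -0.0983, 0.1342]
tcp_rot: [-3.141, -0.0, 2.937]
wrist_force: [-2.7, 0.5, 4.8]
opening: 0.0006
```

```bash
python3 -m handwheel '[{"ax":0,"ay":0,"az":0,"dx":0,"dy":0,"dz":-0.001,"jaw":-1},{"ax":0,"ay":0,"az":0,"dx":0,"dy":0,"dz":-0.002,"jaw":-1},{"ax":0,"ay":0,"az":0,"dx":0,"dy":0,"dz":-0.003,"jaw":-1},{"ax":0,"ay":0,"az":0,"dx":0,"dy":0,"dz":-0.003,"jaw":-1}]'
```

```text
time: 3.82
position: [0.4284, -0.0984, 0.1341]
tcp_rot: [-3.141, 0.001, 2.937]
wrist_force: [-7.5, 1.8, 16.2]
opening: 0.0006
```

Firm stop at z = 0.134 with 16 N, so the lid is fully shut. I'll rise, go above the stud and look with all cameras.

```bash
python3 -m handwheel '[{"ax":0,"ay":0,"az":0,"dx":0,"dy":0,"dz":0.04,"jaw":-1},{"ax":0,"ay":0,"az":0,"dx":0,"dy":0,"dz":0.08,"jaw":-0.5},{"ax":0,"ay":0,"az":0,"dx":0,"dy":0.01,"dz":0.115,"jaw":0},{"ax":0,"ay":0,"az":0,"dx":0.01,"dy":0.035,"dz":0.135,"jaw":0},{"ax":0,"ay":0,"az":0,"dx":0.027,"dy":0.072,"dz":0.135,"jaw":0},{"ax":0,"ay":0,"az":0,"dx":0.027,"dy":0.072,"dz":0.135,"jaw":0},{"ax":0,"ay":0,"az":0,"dx":0.027,"dy":0.072,"dz":0.135,"jaw":0}]'
python3 - <<'E'
from h import *
s=monitor.sense(); print(s['position'],s['tcp_rot'])
p=eyes.camera_params('wrist'); print(p)
w=save('wrist','w1');save('top','t1');b=save('scene','s1b',(225,60,425,260),2)
cv2.imwrite('pics/c1.png',np.hstack([cv2.resize(w,(500,313)),b[:313,:300]]))
E
```

```text
time: 4.4
position: [0.4562, -0.025, 0.2655]
tcp_rot: [-3.141, 0.001, 2.941]
wrist_force: [-0.6, 0.2, 0.4]
opening: 0.0373
[ 0.45617733 -0.02500313  0.26545561] [-3.14115265e+00  6.54540439e-04  2.94096517e+00]
{'fx': 281.6165574050246, 'fy': 281.6165574050246, 'cx': 319.4856751625331, 'cy': 200.31240636733972, 'T_tool_cam': array([[ 6.71888089e-04, -9.67079661e-01, -2.54472940e-01,
         7.44575522e-02],
       [ 9.99999684e-01,  5.41698786e-04,  5.81680702e-04,
        -6.90881266e-04],
       [-4.24683893e-04, -2.54473251e-01,  9.67079720e-01,
        -1.78446488e-01],
       [ 0.00000000e+00,  0.00000000e+00,  0.00000000e+00,
         1.00000000e+00]])}
```

View pics/w1.png

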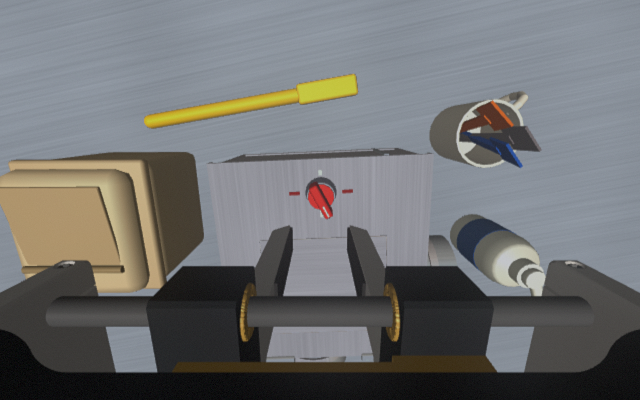

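The wrist view shows the lid shut and the stud at about (320,197). The red marks are at (294,193) and (347,191), and a white mark is at (320,173). The neighbours are untouched. Next I measure the axis, yaw and wing angle.

```bash
cat >> h.py <<'E'
from scipy.spatial.transform import Rotation as Ro
def wray(pos,rot,u,v):
    p=eyes.camera_params('wrist');T=np.array(p['T_tool_cam']);R=Ro.from_euler('xyz',rot).as_matrix()
    d=np.array([(u-p['cx'])/p['fx'],(v-p['cy'])/p['fy'],1]); return R@T[:3,3]+pos,R@T[:3,:3]@d
def wplane(pos,rot,u,v,z):
    o,d=wray(pos,rot,u,v);return o+d*(z-o[2])/d[2]
E
python3 - <<'E'
from h import *
pos=np.array([0.45617733,-0.02500313,0.26545561]);rot=[-3.14115265,6.54540439e-04,2.94096517]
i=np.load('pics/w1.npy').astype(int)
m=((i[...,2]>90)&(i[...,1]<.55*i[...,2])&(i[...,0]<.55*i[...,2])).astype(np.uint8); m[:, :270]=0;m[:,370:]=0;m[:150]=0;m[230:]=0
k,l,st,c=cv2.connectedComponentsWithStats(m); W={}
for j in range(1,k):
    if st[j][4]<5: continue
    print(st[j],c[j].round(1),wplane(pos,rot,*c[j],.134).round(4))
for a,b in [((294,193),(347,191))]:
    A,B=wplane(pos,rot,*a,.134),wplane(pos,rot,*b,.134);print('mid',(A+B)/2,np.linalg.norm(A-B),np.degrees(np.arctan2(-(B-A)[0],(B-A)[1])))
# bright red wing top
cv2.imwrite('pics/w1c.png',cv2.resize(np.load('pics/w1.npy')[150:260,200:440],None,fx=3.3,fy=3.3,interpolation=cv2.INTER_CUBIC))
E
```

```text
[308 185  25  34 368] [318.1 200.4] [ 0.4629 -0.0286  0.134 ]
[319 185  15  20 166] [327.1 193.2] [ 0.4566 -0.0169  0.134 ]
[343 190  10   3  23] [347.  190.7] [0.4583 0.0057 0.134 ]
[290 192   9   3  27] [294. 193.] [ 0.449  -0.0535  0.134 ]
mid [ 0.45381014 -0.0239654   0.134     ] 0.05988614733374275 -9.238507831412733
```

View pics/w1c.png

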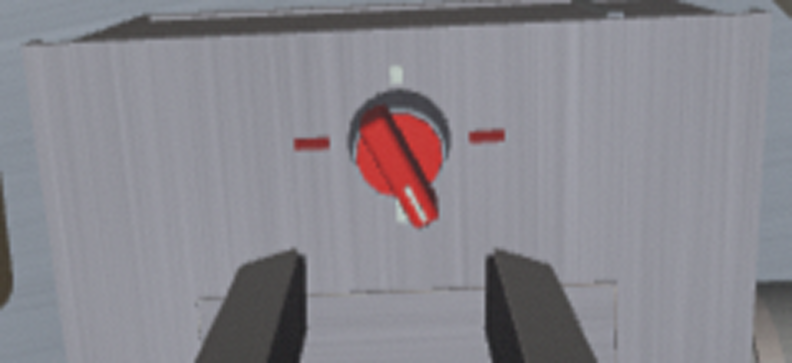

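Run:
```python
from h import *
pos=np.array([0.45617733,-0.02500313,0.26545561]);rot=[-3.14115265,6.54540439e-04,2.94096517]
g=lambda x,y:(200+x/3.3,150+y/3.3)
A,B=wplane(pos,rot,*g(396,73),.134),wplane(pos,rot,*g(402,212),.134);print('white',A,B,(A+B)/2,np.degrees(np.arctan2(*(B-A)[1::-1])))
A,B=wplane(pos,rot,*g(378,114),.179),wplane(pos,rot,*g(424,217),.179);a=np.degrees(np.arctan2(*(B-A)[1::-1]));print('wing',A,B,(A+B)/2,np.linalg.norm(B-A),a,'theta',-9.1-a)
```

```text
white [ 0.43153474 -0.02000935  0.134     ] [ 0.47991413 -0.02765189  0.134     ] [ 0.45572443 -0.02383062  0.134     ] -8.976881450205022
wing [ 0.43520606 -0.02616571  0.179     ] [ 0.46867975 -0.01905599  0.179     ] [ 0.45194291 -0.02261085  0.179     ] 0.03422040029348486 11.991265377042652 theta -21.091265377042653
```

The axis is at (0.4547,-0.0239), box yaw -9.1° and stud angle about -21°. The wing length reads 34 mm, as expected. I'll turn 23.5°, lower to z = 0.159 (just above the collar) and grip.

```bash
python3 -m handwheel '[{"ax":0,"ay":0,"az":7,"dx":-0.0015,"dy":0.001,"dz":-0.02,"jaw":0},{"ax":0,"ay":0,"az":14,"dx":-0.0015,"dy":0.001,"dz":-0.04,"jaw":0},{"ax":0,"ay":0,"az":20,"dx":-0.0015,"dy":0.001,"dz":-0.06,"jaw":0},{"ax":0,"ay":0,"az":23.5,"dx":-0.0015,"dy":0.001,"dz":-0.08,"jaw":0},{"ax":0,"ay":0,"az":23.5,"dx":-0.0015,"dy":0.001,"dz":-0.095,"jaw":0},{"ax":0,"ay":0,"az":23.5,"dx":-0.0015,"dy":0.001,"dz":-0.102,"jaw":0},{"ax":0,"ay":0,"az":23.5,"dx":-0.0015,"dy":0.001,"dz":-0.1065,"jaw":0},{"ax":0,"ay":0,"az":23.5,"dx":-0.0015,"dy":0.001,"dz":-0.1065,"jaw":0}]'
python3 -m handwheel '[{"ax":0,"ay":0,"az":0,"dx":0,"dy":0,"dz":0,"jaw":-0.4},{"ax":0,"ay":0,"az":0,"dx":0,"dy":0,"dz":0,"jaw":-0.6},{"ax":0,"ay":0,"az":0,"dx":0,"dy":0,"dz":0,"jaw":-0.8},{"ax":0,"ay":0,"az":0,"dx":0,"dy":0,"dz":0,"jaw":-1},{"ax":0,"ay":0,"az":0,"dx":0,"dy":0,"dz":0,"jaw":-1},{"ax":0,"ay":0,"az":0,"dx":0,"dy":0,"dz":0,"jaw":-1}]'
python3 - <<'E'
from h import *
s=monitor.sense();print(s['wrist_force'],s['wrist_torque'],s['qpos'])
save('wrist','w2',(240,150,420,290),4)
E
```

```text
time: 5.22
position: [0.4534, -0.0259, 0.1582]
tcp_rot: [3.141, -0.002, -2.937]
wrist_force: [-0.7, -0.3, -0.5]
opening: 0.047
time: 5.72
position: [0.4543, -0.0246, 0.1594]
tcp_rot: [3.141, 0.001, -2.935]
wrist_force: [1.7, 4.8, 2.1]
opening: 0.0106
[1.70442019 4.78398329 2.05327651] [ 1.0298074  -0.39344008 -0.00606092] [-1.79899793e-01 -1.13767549e-01  1.66045326e+00  1.47556180e-03
  1.59411367e+00 -1.95686012e+00]
```

View pics/w2.png

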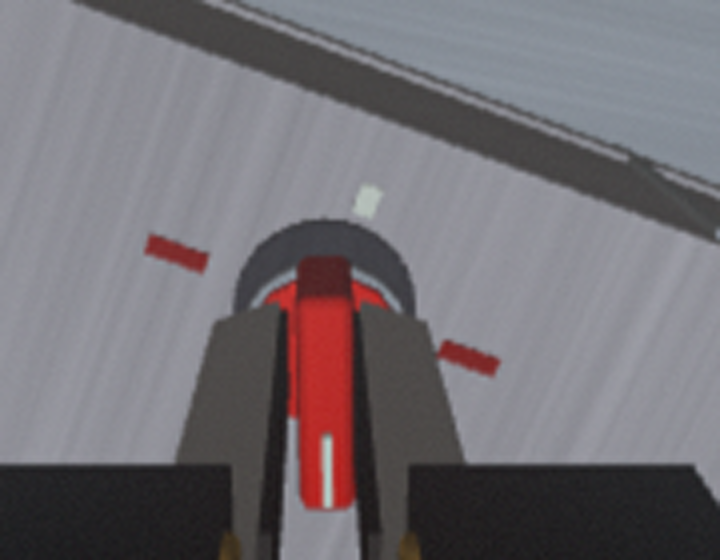

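The wing is between the pads and aligned with them. One pad already touches and the other has about 1 mm to go, with a 4.8 N side load. I'll shift slightly to centre it and let the fingers close.

```bash
python3 -m handwheel '[{"ax":0,"ay":0,"az":0,"dx":-0.0002,"dy":0.001,"dz":0,"jaw":-1},{"ax":0,"ay":0,"az":0,"dx":-0.0002,"dy":0.001,"dz":0,"jaw":-1},{"ax":0,"ay":0,"az":0,"dx":-0.0002,"dy":0.001,"dz":0,"jaw":-1},{"ax":0,"ay":0,"az":0,"dx":-0.0002,"dy":0.001,"dz":0,"jaw":-1}]'; python3 -c "
from h import *
s=monitor.sense();print(s['position'],s['wrist_force'],s['wrist_torque'])"
```

```text
time: 6.1
position: [0.4543, -0.0237, 0.1595]
tcp_rot: [3.141, 0.002, -2.935]
wrist_force: [0.7, 2.6, 2.2]
opening: 0.0087
[ 0.45426641 -0.02374702  0.15945941] [0.70791521 2.63802847 2.16205557] [ 0.64175924 -0.41765777 -0.04195978]
```

The grip is good: opening 8.7 mm, TCP on the axis. Now a light press, about 4 mm.

```bash
python3 -m handwheel '[{"ax":0,"ay":0,"az":0,"dx":0,"dy":0.0004,"dz":-0.001,"jaw":-1},{"ax":0,"ay":0,"az":0,"dx":0,"dy":0.0004,"dz":-0.002,"jaw":-1},{"ax":0,"ay":0,"az":0,"dx":0,"dy":0.0004,"dz":-0.003,"jaw":-1},{"ax":0,"ay":0,"az":0,"dx":0,"dy":0.0004,"dz":-0.0035,"jaw":-1},{"ax":0,"ay":0,"az":0,"dx":0,"dy":0.0004,"dz":-0.004,"jaw":-1},{"ax":0,"ay":0,"az":0,"dx":0,"dy":0.0004,"dz":-0.004,"jaw":-1},{"ax":0,"ay":0,"az":0,"dx":0,"dy":0.0004,"dz":-0.004,"jaw":-1}]'
```

```text
time: 6.68
position: [0.4544, -0.0237, 0.1564]
tcp_rot: [-3.141, 0.002, -2.936]
wrist_force: [0.1, 2.2, 8.0]
opening: 0.0088
```

The stud stopped after 3.1 mm with 8 N, so the bar is on the clip and not lined up. I'll turn clockwise in small steps and watch for a drop.

```bash
python3 -m handwheel '[{"ax":0,"ay":0,"az":-1.5,"dx":0,"dy":0,"dz":-0.0005,"jaw":-1},{"ax":0,"ay":0,"az":-3,"dx":0,"dy":0,"dz":-0.0005,"jaw":-1},{"ax":0,"ay":0,"az":-4,"dx":0,"dy":0,"dz":-0.0005,"jaw":-1},{"ax":0,"ay":0,"az":-4,"dx":0,"dy":0,"dz":-0.0005,"jaw":-1}]'
python3 -m handwheel '[{"ax":0,"ay":0,"az":-1.5,"dx":0,"dy":0,"dz":0,"jaw":-1},{"ax":0,"ay":0,"az":-3,"dx":0,"dy":0,"dz":0,"jaw":-1},{"ax":0,"ay":0,"az":-4,"dx":0,"dy":0,"dz":0,"jaw":-1},{"ax":0,"ay":0,"az":-4,"dx":0,"dy":0,"dz":0,"jaw":-1}]'; python3 -c "
from h import *
s=monitor.sense();print(s['position'],s['wrist_force'],s['wrist_torque'])"
```

```text
time: 7.02
position: [0.4543, -0.0237, 0.1563]
tcp_rot: [-3.141, 0.002, -3.006]
wrist_force: [-0.2, 3.0, 9.5]
opening: 0.0085
time: 7.35
position: [0.4543, -0.0237, 0.1563]
tcp_rot: [-3.141, 0.002, -3.076]
wrist_force: [-0.8, 3.1, 9.9]
opening: 0.0089
[ 0.45432112 -0.02370775  0.15627256] [-0.78435056  3.10992194  9.92771164] [ 0.66306233 -0.08277893  0.00453676]
```

Not yet (θ ≈ -13°). I keep going.

```bash
for i in 1; do python3 -m handwheel '[{"ax":0,"ay":0,"az":-1.5,"dx":0,"dy":0,"dz":0,"jaw":-1},{"ax":0,"ay":0,"az":-3,"dx":0,"dy":0,"dz":0,"jaw":-1},{"ax":0,"ay":0,"az":-4,"dx":0,"dy":0,"dz":0,"jaw":-1},{"ax":0,"ay":0,"az":-4,"dx":0,"dy":0,"dz":0,"jaw":-1}]'; done
python3 -m handwheel '[{"ax":0,"ay":0,"az":-1.5,"dx":0,"dy":0,"dz":0,"jaw":-1},{"ax":0,"ay":0,"az":-3,"dx":0,"dy":0,"dz":0,"jaw":-1},{"ax":0,"ay":0,"az":-4,"dx":0,"dy":0,"dz":0,"jaw":-1},{"ax":0,"ay":0,"az":-4,"dx":0,"dy":0,"dz":0,"jaw":-1}]'; python3 -c "
from h import *
s=monitor.sense();print(s['position'],s['wrist_force'],s['wrist_torque'])"
```

```text
time: 7.68
position: [0.4543, -0.0237, 0.156]
tcp_rot: [3.141, 0.002, 3.137]
wrist_force: [0.5, 3.0, 7.7]
opening: 0.0088
time: 8.02
position: [0.4542, -0.0237, 0.1549]
tcp_rot: [3.141, 0.001, 3.068]
wrist_force: [2.2, 3.1, 4.4]
opening: 0.0089
[ 0.45423425 -0.02366529  0.15490087] [2.17831257 3.09184937 4.4159642 ] [ 0.66902061 -0.62613962  0.00561584]
```

```bash
python3 -m handwheel '[{"ax":0,"ay":0,"az":-1.5,"dx":0,"dy":0,"dz":0,"jaw":-1},{"ax":0,"ay":0,"az":-3,"dx":0,"dy":0,"dz":0,"jaw":-1},{"ax":0,"ay":0,"az":-4,"dx":0,"dy":0,"dz":0,"jaw":-1},{"ax":0,"ay":0,"az":-4,"dx":0,"dy":0,"dz":0,"jaw":-1}]'; python3 -c "
from h import *
s=monitor.sense();print(s['position'],s['wrist_force'],s['wrist_torque'])"
```

```text
time: 8.35
position: [0.4542, -0.0237, 0.1547]
tcp_rot: [3.141, 0.001, 2.998]
wrist_force: [2.4, 3.4, 4.1]
opening: 0.0087
[ 0.4542124  -0.02367542  0.1547366 ] [2.42398533 3.4265673  4.13667814] [ 0.76267691 -0.67343995  0.00294918]
```

It dropped to 0.1547 with force down to 4 N, so the bar has found the slot. The edge was near θ ≈ -9° and we are at about -1°. Pressing in, in two stages.

```bash
python3 -m handwheel '[{"ax":0,"ay":0,"az":0.5,"dx":0,"dy":0,"dz":-0.001,"jaw":-1},{"ax":0,"ay":0,"az":1,"dx":0,"dy":0,"dz":-0.002,"jaw":-1},{"ax":0,"ay":0,"az":1.5,"dx":0,"dy":0,"dz":-0.003,"jaw":-1},{"ax":0,"ay":0,"az":1.5,"dx":0,"dy":0,"dz":-0.004,"jaw":-1},{"ax":0,"ay":0,"az":1.5,"dx":0,"dy":0,"dz":-0.004,"jaw":-1}]'; python3 -c "
from h import *
s=monitor.sense();print(s['position'],s['wrist_force'],s['wrist_torque'])"
```

```text
time: 8.77
position: [0.4542, -0.0237, 0.1507]
tcp_rot: [3.141, 0.001, 3.026]
wrist_force: [2.4, 2.9, 4.8]
opening: 0.0087
[ 0.45422338 -0.02368866  0.15067706] [2.38203825 2.87538185 4.75366581] [ 0.75062167 -0.74784089 -0.0250989 ]
```

```bash
python3 -m handwheel '[{"ax":0,"ay":0,"az":0,"dx":0,"dy":0,"dz":-0.001,"jaw":-1},{"ax":0,"ay":0,"az":0,"dx":0,"dy":0,"dz":-0.002,"jaw":-1},{"ax":0,"ay":0,"az":0,"dx":0,"dy":0,"dz":-0.003,"jaw":-1},{"ax":0,"ay":0,"az":0,"dx":0,"dy":0,"dz":-0.004,"jaw":-1},{"ax":0,"ay":0,"az":0,"dx":0,"dy":0,"dz":-0.005,"jaw":-1},{"ax":0,"ay":0,"az":0,"dx":0,"dy":0,"dz":-0.005,"jaw":-1}]'; python3 -c "
from h import *
s=monitor.sense();print(s['position'],s['wrist_force'],s['wrist_torque'])"
```

```text
time: 9.27
position: [0.4542, -0.0237, 0.1461]
tcp_rot: [3.141, 0.001, 3.026]
wrist_force: [3.0, 3.3, 6.4]
opening: 0.0085
[ 0.4542435  -0.02366303  0.14605168] [2.96998194 3.25704422 6.37835862] [ 7.83716307e-01 -5.92599884e-01 -4.88573541e-04]
```

13.4 mm in. A touch deeper, to confirm with the floor.

```bash
python3 -m handwheel '[{"ax":0,"ay":0,"az":0,"dx":0,"dy":0,"dz":-0.0008,"jaw":-1},{"ax":0,"ay":0,"az":0,"dx":0,"dy":0,"dz":-0.0016,"jaw":-1},{"ax":0,"ay":0,"az":0,"dx":0,"dy":0,"dz":-0.002,"jaw":-1},{"ax":0,"ay":0,"az":0,"dx":0,"dy":0,"dz":-0.002,"jaw":-1}]'; python3 -c "
from h import *
s=monitor.sense();print(s['position'],s['wrist_force'],s['wrist_torque'])"
```

```text
time: 9.6
position: [0.4543, -0.0237, 0.1445]
tcp_rot: [3.141, 0.002, 3.026]
wrist_force: [1.5, 3.6, 8.2]
opening: 0.009
[ 0.45427012 -0.02367177  0.14451788] [1.51866358 3.60673079 8.20790412] [ 0.80848091 -0.51712515  0.03385359]
```

At 15 mm the floor is felt. I back off 0.5 mm and turn 90° clockwise.

```bash
python3 -m handwheel '[{"ax":0,"ay":0,"az":-3,"dx":0,"dy":0,"dz":0.0005,"jaw":-1},{"ax":0,"ay":0,"az":-8,"dx":0,"dy":0,"dz":0.0005,"jaw":-1},{"ax":0,"ay":0,"az":-13,"dx":0,"dy":0,"dz":0.0005,"jaw":-1},{"ax":0,"ay":0,"az":-18,"dx":0,"dy":0,"dz":0.0005,"jaw":-1},{"ax":0,"ay":0,"az":-22,"dx":0,"dy":0,"dz":0.0005,"jaw":-1},{"ax":0,"ay":0,"az":-26,"dx":0,"dy":0,"dz":0.0005,"jaw":-1},{"ax":0,"ay":0,"az":-30,"dx":0,"dy":0,"dz":0.0005,"jaw":-1},{"ax":0,"ay":0,"az":-30,"dx":0,"dy":0,"dz":0.0005,"jaw":-1}]'; python3 -c "
from h import *
s=monitor.sense();print(s['position'],s['wrist_force'],s['wrist_torque'])"
```

```text
time: 10.27
position: [0.4543, -0.0236, 0.1449]
tcp_rot: [3.14, 0.001, 2.5]
wrist_force: [2.4, 3.5, 7.9]
opening: 0.0088
[ 0.45432272 -0.02356405  0.14488996] [2.41885711 3.49959798 7.94009746] [ 0.78964287 -0.57149151  0.04963743]
```

```bash
python3 -m handwheel '[{"ax":0,"ay":0,"az":-5,"dx":0,"dy":0,"dz":0,"jaw":-1},{"ax":0,"ay":0,"az":-10,"dx":0,"dy":0,"dz":0,"jaw":-1},{"ax":0,"ay":0,"az":-15,"dx":0,"dy":0,"dz":0,"jaw":-1},{"ax":0,"ay":0,"az":-20,"dx":0,"dy":0,"dz":0,"jaw":-1},{"ax":0,"ay":0,"az":-25,"dx":0,"dy":0,"dz":0,"jaw":-1},{"ax":0,"ay":0,"az":-30,"dx":0,"dy":0,"dz":0,"jaw":-1},{"ax":0,"ay":0,"az":-35,"dx":0,"dy":0,"dz":0,"jaw":-1},{"ax":0,"ay":0,"az":-35,"dx":0,"dy":0,"dz":0,"jaw":-1}]'
python3 -m handwheel '[{"ax":0,"ay":0,"az":-5,"dx":0,"dy":0,"dz":0,"jaw":-1},{"ax":0,"ay":0,"az":-10,"dx":0,"dy":0,"dz":0,"jaw":-1},{"ax":0,"ay":0,"az":-15,"dx":0,"dy":0,"dz":0,"jaw":-1},{"ax":0,"ay":0,"az":-20,"dx":0,"dy":0,"dz":0,"jaw":-1},{"ax":0,"ay":0,"az":-24,"dx":0,"dy":0,"dz":0,"jaw":-1},{"ax":0,"ay":0,"az":-24,"dx":0,"dy":0,"dz":0,"jaw":-1}]'; python3 -c "
from h import *
s=monitor.sense();print(s['position'],s['wrist_force'],s['wrist_torque'])
save('wrist','w3',(200,100,440,280),3)"
```

```text
time: 10.93
position: [0.4544, -0.0235, 0.1449]
tcp_rot: [3.139, 0.0, 1.888]
wrist_force: [2.0, 3.9, 7.0]
opening: 0.0088
time: 11.43
position: [0.4545, -0.0235, 0.1449]
tcp_rot: [3.139, -0.001, 1.47]
wrist_force: [2.0, 4.9, 8.1]
opening: 0.0088
[ 0.45449766 -0.02349882  0.14494489] [1.954919   4.86005118 8.063529  ] [ 0.77605979 -0.52396485 -0.02186853]
```

View pics/w3.png

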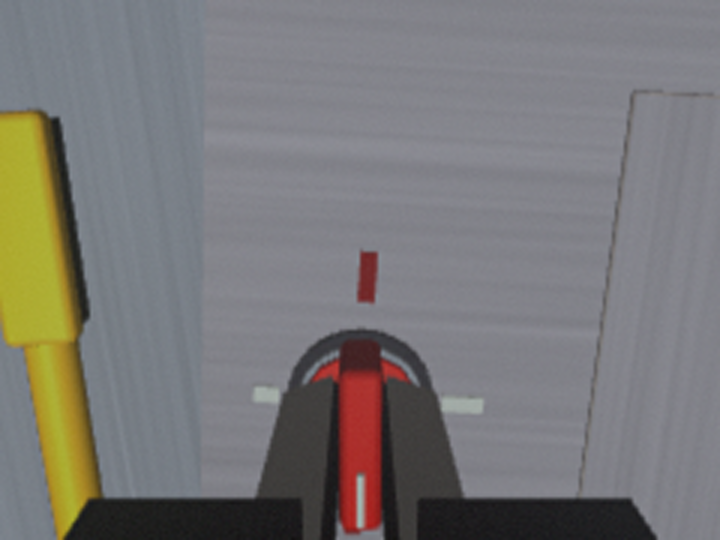

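The stud has turned 89° and the wing is along the red marks, still 14.5 mm in. I ease it up gently towards the catch.

```bash
python3 -m handwheel '[{"ax":0,"ay":0,"az":0,"dx":0,"dy":0,"dz":0.001,"jaw":-1},{"ax":0,"ay":0,"az":0,"dx":0,"dy":0,"dz":0.002,"jaw":-1},{"ax":0,"ay":0,"az":0,"dx":0,"dy":0,"dz":0.003,"jaw":-1},{"ax":0,"ay":0,"az":0,"dx":0,"dy":0,"dz":0.004,"jaw":-1},{"ax":0,"ay":0,"az":0,"dx":0,"dy":0,"dz":0.0045,"jaw":-1},{"ax":0,"ay":0,"az":0,"dx":0,"dy":0,"dz":0.0045,"jaw":-1}]'; python3 -c "
from h import *
s=monitor.sense();print(s['position'],s['wrist_force'],s['wrist_torque'])"
```

```text
time: 11.98
position: [0.4545, -0.0235, 0.149]
tcp_rot: [3.14, -0.001, 1.472]
wrist_force: [3.5, 3.9, 6.4]
opening: 0.0088
[ 0.45448934 -0.02345811  0.14896327] [3.48996091 3.86265573 6.39608068] [ 0.81074953 -0.65271923 -0.05714093]
```

It is at 10.5 mm, the catch depth. Letting go and rising straight up.

```bash
python3 -m handwheel '[{"ax":0,"ay":0,"az":0,"dx":0,"dy":0,"dz":0,"jaw":-0.6},{"ax":0,"ay":0,"az":0,"dx":0,"dy":0,"dz":0,"jaw":-0.3},{"ax":0,"ay":0,"az":0,"dx":0,"dy":0,"dz":0,"jaw":-0.1},{"ax":0,"ay":0,"az":0,"dx":0,"dy":0,"dz":0,"jaw":-0.1},{"ax":0,"ay":0,"az":0,"dx":0,"dy":0,"dz":0,"jaw":-0.1},{"ax":0,"ay":0,"az":0,"dx":0,"dy":0,"dz":0,"jaw":-0.1}]'
python3 -m handwheel '[{"ax":0,"ay":0,"az":0,"dx":0,"dy":0,"dz":0.02,"jaw":-0.1},{"ax":0,"ay":0,"az":0,"dx":0,"dy":0,"dz":0.05,"jaw":-0.1},{"ax":0,"ay":0,"az":0,"dx":0,"dy":0,"dz":0.08,"jaw":-0.1},{"ax":0,"ay":0,"az":0,"dx":0,"dy":0,"dz":0.11,"jaw":-0.1},{"ax":0,"ay":0,"az":0,"dx":0,"dy":0,"dz":0.12,"jaw":-0.1},{"ax":0,"ay":0,"az":0,"dx":0,"dy":0,"dz":0.12,"jaw":-0.1}]'
python3 - <<'E'
from h import *
s=monitor.sense();print(s['position'].tolist(),s['tcp_rot'].tolist())
w=save('wrist','w4',(200,60,440,240),2.5); t=save('scene','s2',(200,20,460,260),1)
cv2.imwrite('pics/c4.png',w)
E
```

```text
time: 12.48
position: [0.4534, -0.024, 0.1479]
tcp_rot: [-3.14, 0.0, 1.471]
wrist_force: [0.2, -0.1, 0.1]
opening: 0.0416
time: 12.98
position: [0.4551, -0.0241, 0.2716]
tcp_rot: [3.135, 0.001, 1.471]
wrist_force: [0.9, 0.6, -0.7]
opening: 0.0425
[0.4551383208191567, -0.02409659434981558, 0.2716020036063075] [3.1351820730411433, 0.000717424149686563, 1.47111685734036]
```

View pics/c4.png

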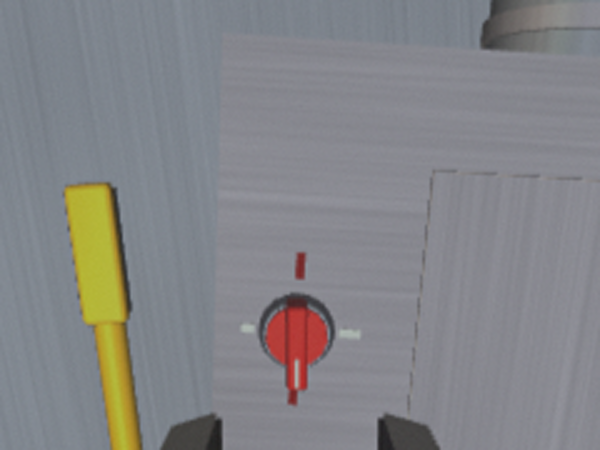

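The wing is on the red marks and the collar sits low in its hole. I check its height from where the wing's near-end ray crosses 18 mm from the axis, and compare the neighbours before and after in the top view.

Run:
```python
from h import *
pos=np.array([0.4551383,-0.0240966,0.2716020]);rot=[3.135182,0.000717,1.471117]
g=lambda x,y:(200+x/2.5,60+y/2.5)
m=[wplane(pos,rot,*g(*q),.134) for q in((300,265),(293,397),(248,328),(349,334))]
ax=np.mean(m,0);print('axis from marks',ax)
for n,q in(('near',(297,390)),('far',(297,302))):
    for z in(.160,.165,.1695,.175,.180): print(n,z,round(1000*np.linalg.norm((wplane(pos,rot,*g(*q),z)-ax)[:2]),1))
eyes_t=save('top','t2'); a=np.load('pics/t0.npy').astype(int);b=np.load('pics/t2.npy').astype(int)
d=(abs(a-b).max(2)>40)
for n,(x0,y0,x1,y1) in dict(bottle=(220,155,262,205),mug=(215,240,270,285),brush=(310,295,455,316),bin=(436,210,522,302)).items(): print(n,d[y0:y1,x0:x1].sum())
cv2.imwrite('pics/fin.png',np.hstack([b[120:320,200:530].astype(np.uint8),np.load('pics/s2.npy')[40:240,200:460]]))
```

```text
axis from marks [ 0.45469242 -0.02498343  0.134     ]
near 0.16 19.7
near 0.165 18.1
near 0.1695 16.6
near 0.175 14.9
near 0.18 13.2
far 0.16 18.9
far 0.165 19.9
far 0.1695 20.7
far 0.175 21.8
far 0.18 22.8
bottle 0
mug 0
brush 1426
bin 89
```

View pics/fin.png

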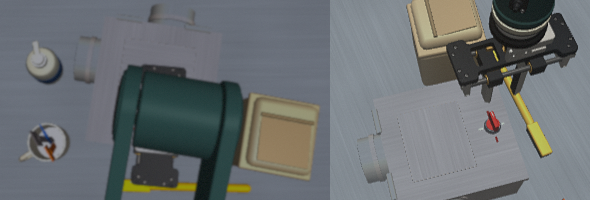

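The wing top is at about 0.163-0.17 m against 0.180 when sprung out, so the stud is held in at about 10-13 mm. The lid is shut. The bottle and mug pixels are unchanged, and the arm covers the brush and part of the bin in this view. Handing in.

```bash
python3 -c "
from h import *
print(r.close_job())"
```

```text
the job is handed in; nothing more can be done
None
```

The lid is shut and the stud is locked. I handed the job in at about 13 s of the 64 s allowed; no verdict was reported.

- **Lid:** I pushed it down at its clear spot until it stopped hard at z = 0.134 m, with 16 N on the tool.
- **Finding the slot:** I gripped the wing at about -21° and pressed lightly to the clip at 3 mm. The force was 8 to 10 N while I turned clockwise. The bar dropped in, with the slot at about -3°.
- **Locking:** I pressed to 15 mm, where I met light contact with the clip's floor. I backed off 0.5 mm, turned 89° clockwise, eased up to 10.5 mm and let go.

**Last checks:**
- **Stud:** The wing lies along the red marks. Its top is at about 0.163 to 0.17 m, against 0.180 m when sprung out, so the stud is staying in. That height is only good to a few millimetres.
- **Catch:** The wrist force still read about 6 N at 10.5 mm before I let go. I could not feel the catch take the load, so the evidence for it is the picture afterwards.
- **Neighbours:** In the top view the bottle and mug had not changed. My before-and-after comparison flagged 1,426 changed pixels at the brush and 89 at the bin. I put these down to the arm standing in front of them, since both look to be in their places in the final pictures.

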